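Slide the parts case into the measuring bay

TASK

Push the grey parts case along the plate of the measuring bay and down the lane between the two dark steel rails until it sits flush against the end stop, then draw back clear of it. The rails carry measuring scales, so neither the case nor the robot may touch either of them; line the case up before it enters. Only push the case with the fingers, never lift or tip it, and leave the other things on the bench alone.

Things in the scene. Friction and masses are not known exactly. Their poses are not given: they have to be found in the camera images.
- station: measuring bay, fixed to the bench: flat aluminium plate 400 mm long (x), 170 wide (y), 12 thick, carrying two rails and an end stop. Origin under the plate's centre at bench height; +x runs along the lane from its open end to the stop, +y to the left of that, z up. The plate is bare from x = -200 mm to the lane's mouth at x = 0. A black gauge head behind the stop reaches x = 255, z = 49 mm
- rail_left: the steel rail on the +y side of the lane: 170 mm long (x), 16 mm wide, 14 mm high, standing on the plate (its top is 26 mm above the bench). Origin under its centre at plate height, at station x = 85, y = +61 mm; its inner face lies at station y = +53 mm. Same axes as the station
- rail_right: the same rail on the -y side, origin at station x = 85, y = -61 mm; its inner face lies at station y = -53 mm, so the lane is 106 mm wide, 8 mm wider than the case on each side. Same axes as the station
- mouth (a point): middle of the lane's mouth at plate height (station x = 0, y = 0), where the rails begin
- stop_face (a point): middle of the face of the end stop against which the case comes to rest, at plate height (station x = 175 mm, y = 0, z = 12). The stop is a rigid dark steel block 100 mm wide, 20 thick, 28 high above the plate
- case_center (a point): centre (22.5 mm above the underside) of the parts case: loose closed grey plastic box, flat lid, paper label; 100 mm long (x), 90 wide (y), 45 high, upright flat sides, about 0.4 kg. It starts on the plate before the mouth, x roughly along the lane, but off to one side and turned. Home, this point is 50 mm short of the stop face
- case: the same parts case, origin at the centre of its underside, same axes. It slides on the plate with ordinary dry friction and stays where a push leaves it; a push with two spread fingertips against its end face squares it to them
- pin_block: bystander: steel block 60 x 60 mm, 28 mm high, with 16 upright pins to 50 mm; origin under its centre. Leave alone
- blue_tray: bystander: small open blue plastic tray 90 x 60 mm, 28 mm high; origin under its centre. Leave alone
- plug_gauge: bystander: steel plug gauge standing upright, 28 mm across, 68 mm high; origin under its centre. Leave alone
Not all that is in view belongs to the job. What is meant by the case is not green or yellow, and is the larger of those in its own colour.

How it is judged:
By the outcome, as a careful person would: the job done as asked, in the order asked, and still so for the second after the job is handed in, with the robot touching nothing.
It also fails if it takes over 43 s, if anything falls off the work surface, if the arm or the gripper's body presses on something with over 40 N, if the wrist force passes 120 N, or if a joint passes its speed limit or range.

ROBOT

A 6-joint arm with a two-finger parallel gripper is mounted at the origin on the work surface. World frame = base frame: x ahead of the robot, y to its left, z up, the work surface at z = 0. Lengths are in m, angles in degrees, forces in N, time in s.
With the tool pointing down it reaches from about 0.4 to 0.825 m from the base axis. Payload 7 kg.
Tool frame: the origin (TCP) lies midway between the tips of the shut fingers; the grasp point (between the pads) lies 19 mm behind it; z points along the fingers, y is the line along which they close (so a half turn about z gives the same grasp; the last joint's range is limited). The gripper opens to 88 mm and grips with 3 to 60 N. Pads are 19 mm wide; open, the fingers measure 130 mm over their backs; the gripper's body (78 mm by 193 mm) begins 47 mm behind the grasp point.
Start: joints at [84.345, 20.546, 0.682, 0, -70.136, -16.507], TCP at [0.255, 0.625, 0.227] pointing down, gripper open.
Joint ranges: [-176.03, 176.03], [-82.01, 121.73], [-58.28, 71.71], [-173.87, 95.51], [-174.79, -0.11], [-173.66, 173.66]. Speed limits (degrees/s): [136.94, 136.94, 172.46, 180, 180, 180].

INTERFACE

Orientations are given as [roll, pitch, yaw] about the fixed x, y, z axes, in that order (R = Rz(yaw) Ry(pitch) Rx(roll)).
In Python, from plant import * gives the robot as it stands.
- The arm moves only by the tool move_arm, never from a script. Its argument "commands" is a list of rows, each a list of 7 numbers: the shift along the world's x, y, z in mm, then the turn, a rotation vector about the world's x, y, z in degrees, then the opening in per cent of the stroke, from 0 (shut) to 100 (fully open). In form: [[x, y, z, rx, ry, rz, fingers], ...]. A call has 1 to 20 rows; each row shifts and turns the commanded pose from where the row before left it; what a row does not reach is not made up. A row lasts 1/10 s, in which the tool goes at most 50 mm and 8.59 degrees, less where a joint would pass 70% of its speed; a pose out of reach is approached as far as the arm can. A call with a gripper value outside its range is refused whole. The fingers move at their own pace and stop on an object; "squeeze" is the grip in N (left out, the last holds). Time passes only in rows, so rows that do not move let the fingers close. It gives the time, the measured TCP pose, the force and the opening at its end, in the units of the state.
- get_state(): the state, without advancing time (a new reading comes with each control period).
- capture(name): name is "scene" or "side" or "wrist"; returns a dict with "frame" (420x560x3 uint8, blue, green, red), "camera_matrix" (3x3 intrinsics, pixels), "world_to_cam" (4x4, takes a point from world to camera coordinates); the wrist camera has in their place "tool_from_camera" (4x4, takes a point from camera to tool coordinates, whose origin is the TCP and whose axes are the flange's). Camera axes: x right, y up, looking along -z (the intrinsics and any distortion apply to the point x, -y, -z); pixel columns grow to the right and rows downward; lengths in m; the calibration is good to about 2 mm. A picture is of the moment at which its call begins: read the wrist's pose just before it. There is no depth.
- close_job(): hands the job in, once; it reports no verdict.
The state is a dict: "time_s": time; "joints": joint angles; "qd": joint speeds; "joint_torque": joint torques, N m; "tcp_pos": TCP position; "eef_rot": TCP orientation; "contact_force": force on the tool from outside, world axes, zero at the start; "moment": the same for the moment, N m; "gripper_width": finger opening in m.
Only numpy, scipy, OpenCV 4.12 (cv2) and the standard library are available. Lean on these libraries where they do the work, as an engineer would, in place of code of your own. Each camera call takes 0.05 s, during which the arm holds its last target. There are 200 camera calls.

## Working session

There is one attempt and no reset: what is moved stays moved. The work goes in short steps, Python scripts to look and compute and a tool call to move; the robot and the scene stay as the last step left them, time stands still between calls to the robot, and variables do not carry over. Pictures are saved under pics/ and viewed, on a budget of 10 in all, crops included, one or two more only if the job needs it, and the job is handed in when it is done.

Besides the shell and the picture viewer there is one more tool, called after "Request:" as a command line: name --pt "numbers of a row" for each row, then --argument value for the rest. move_arm: Moves the arm, as the interface text tells. Its arguments: {"type":"object","properties":{"commands":{"type":"array"},"squeeze":{"type":"number"}},"required":["commands"]}

```bash
mkdir -p pics; ls; python3 - <<'E'
from plant import *
import cv2
s=get_state(); print(s)
for n in("scene","side"):
    c=capture(n); cv2.imwrite(f"pics/{n}0.png",c["frame"]); print(n,c["camera_matrix"],c["world_to_cam"],[k for k in c])
E
```

```text
pics
{'time_s': 0.0, 'joints': array([ 8.43462216e+01,  2.05924124e+01,  6.33967864e-01, -2.02854578e-02,
       -7.01346590e+01, -1.65070634e+01]), 'qd': array([ 0.12392288,  0.0018209 ,  0.0182131 ,  0.07279237,  0.03037918,
       -0.08641709]), 'joint_torque': array([ 5.64721831e-04, -5.82716238e+01,  2.93055475e+01,  6.99728832e+00,
        6.95289214e-03, -1.73808612e-04]), 'tcp_pos': array([0.25445383, 0.6246831 , 0.2256126 ]), 'eef_rot': array([ 1.79905315e+02, -8.17288134e-03, -2.21677438e+01]), 'contact_force': array([0.37098918, 0.69785215, 0.37356291]), 'moment': array([-0.01849622,  0.06559572, -0.01593649]), 'gripper_width': 0.08781478254264155}
scene [[458.0065784    0.         276.01713939]
 [  0.         458.0065784  218.61595661]
 [  0.           0.           1.        ]] [[-0.84674303  0.53174921  0.01640196  0.52347166]
 [-0.37531112 -0.6189181   0.68998692  0.15865084]
 [ 0.37705147  0.57808578  0.72363598 -1.19625029]
 [ 0.          0.          0.          1.        ]] ['frame', 'camera_matrix', 'world_to_cam']
side [[512.03246728   0.         276.57406007]
 [  0.         512.03246728 210.14811231]
 [  0.           0.           1.        ]] [[ 0.84666308 -0.5320392   0.00979346 -0.51801173]
 [ 0.23974475  0.39782027  0.88558539 -0.18916263]
 [-0.47506218 -0.74744453  0.46437334 -0.84762128]
 [ 0.          0.          0.          1.        ]] ['frame', 'camera_matrix', 'world_to_cam']
```

View pics/scene0.png

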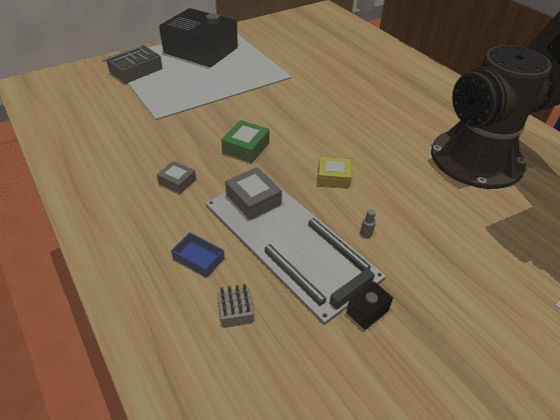

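View pics/side0.png

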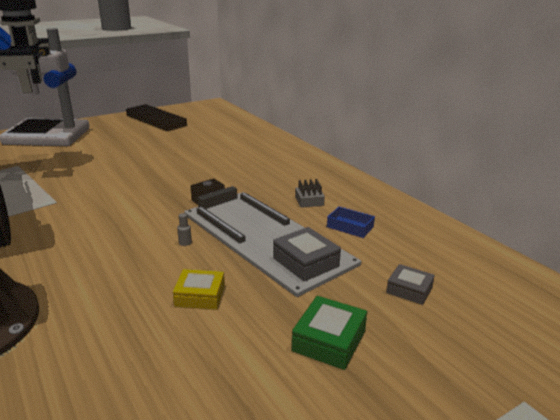

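The scene view shows grey box A at (253,192) on the plate, small grey box B at (177,177), green at (246,140) and yellow at (335,172). A fits: it is grey, the larger grey one, and stands on the plate. The side view agrees, with A at (306,252) and B at (411,283). Next I'll confirm in an enlarged crop that also serves for measuring.

```bash
python3 - <<'E'
import cv2
a=cv2.imread("pics/scene0.png")[160:310+20,195:395]; cv2.imwrite("pics/sc_crop.png",cv2.resize(a,None,fx=3.5,fy=3.5,interpolation=cv2.INTER_CUBIC))
a=cv2.imread("pics/side0.png")[170:300,170:370]; cv2.imwrite("pics/si_crop.png",cv2.resize(a,None,fx=4,fy=4,interpolation=cv2.INTER_CUBIC))
E
```

```text
(no output)
```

View pics/sc_crop.png

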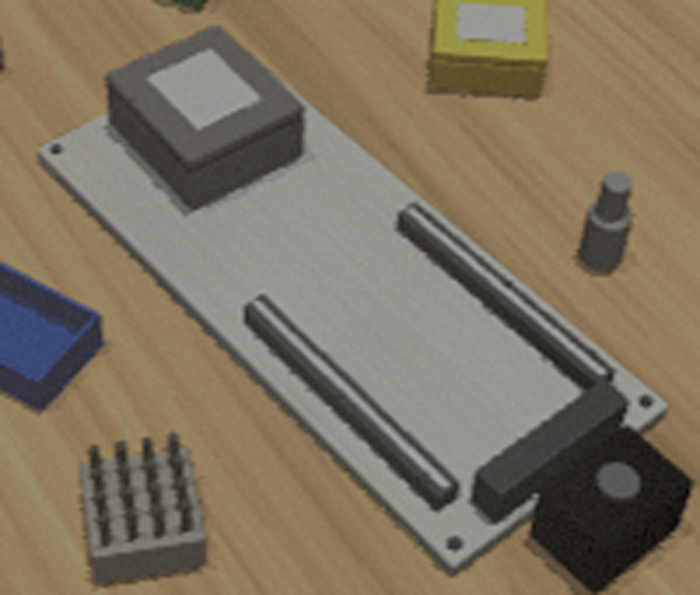

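View pics/si_crop.png

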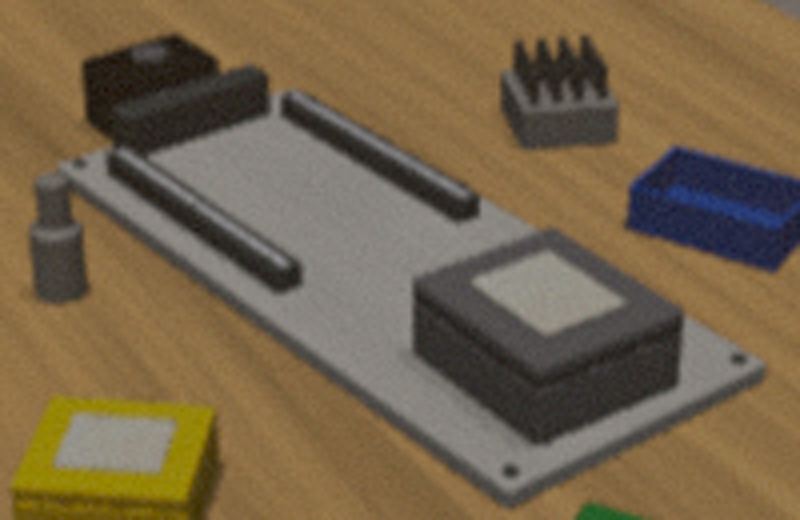

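The crops confirm the case is A. Plate corners, rails and case corners can be read off in both views, so I'll fit both poses jointly.

```bash
cat > h.py <<'E'
import numpy as np
from scipy.optimize import least_squares
def proj(P,K,T):
    P=np.c_[P,np.ones(len(P))]@T.T; return np.c_[K[0,2]-K[0,0]*P[:,0]/P[:,2], K[1,2]+K[1,1]*P[:,1]/P[:,2]]
def place(L,p):
    c,s=np.cos(p[2]),np.sin(p[2]); L=np.asarray(L,float)/1000
    return np.c_[p[0]+c*L[:,0]-s*L[:,1],p[1]+s*L[:,0]+c*L[:,1],L[:,2]]
def fit(obs,x0):  # obs: list of (local mm, px, K, T)
    f=lambda p:np.concatenate([(proj(place(l,p),K,T)-np.array(px)).ravel() for l,px,K,T in obs])
    r=least_squares(f,x0,loss='soft_l1'); return r.x,f(r.x).reshape(-1,2)
E
python3 - <<'E'
from plant import *
from h import *
cs,cd=capture("scene"),capture("side")
KS=(cs["camera_matrix"],cs["world_to_cam"]);KD=(cd["camera_matrix"],cd["world_to_cam"])
S=lambda a:(np.array(a)+.5)/3.5-.5+[195,160]
D=lambda a:(np.array(a)+.5)/4-.5+[170,170]
# rail inner/outer top corners, stop top corners also
st=[([(-200,-85,12),(200,-85,12),(200,85,12),(0,-69,26),(0,69,26)],S([(40,150),(453,563),(665,405),(246,303),(417,204)]))+KS,
    ([(200,85,12),(-200,85,12),(-200,-85,12),(0,53,26),(0,-53,26),(0,69,26)],D([(62,163),(510,492),(763,365),(300,264),(455,205),(272,270)]))+KD]
ca=[([(-50,-45,57),(-50,45,57),(50,45,57),(50,-45,57),(50,-45,12),(50,45,12)],S([(108,78),(220,28),(303,113),(192,165),(192,208),(303,155)]))+KS,
    ([(50,45,57),(50,-45,57),(-50,-45,57),(-50,45,57),(-50,45,12),(-50,-45,12)],D([(415,285),(553,230),(683,318),(540,380),(540,440),(680,385)]))+KD]
for n,o in(("st",st),("case",ca)):
    for sub in(o,o[:1],o[1:]):
        p,r=fit(sub,[.5,.2,1.4]); print(n,p[:2].round(4),np.degrees(p[2]).round(2),"rms",np.sqrt((r**2).mean()).round(2))
    p,r=fit(o,[.5,.2,1.4]); print(r.round(1).tolist())
    if n=="st": s=p
c,si=np.cos(s[2]),np.sin(s[2]); d=p[:2]-s[:2]
print("case in station mm",(np.array([[c,si],[-si,c]])@d*1000).round(1),"yaw",np.degrees(p[2]-s[2]).round(2))
E
```

```text
st [ 0.5711 -0.0191] 96.43 rms 0.95
st [ 0.5722 -0.0186] 96.57 rms 0.97
st [ 0.5698 -0.0196] 96.6 rms 0.84
[[-0.2, -1.9], [0.0, 0.6], [2.1, -0.3], [-0.5, -0.2], [0.6, -1.4], [-1.2, -0.4], [-1.5, -0.2], [1.0, -0.5], [0.4, -0.5], [1.1, -0.8], [1.1, 0.4]]
case [ 0.5818 -0.1549] 93.97 rms 1.64
case [ 0.5836 -0.1523] 93.83 rms 1.14
case [ 0.5767 -0.1613] 94.73 rms 1.68
[[-1.1, -1.5], [-0.2, -2.0], [1.6, -2.5], [-0.4, -0.9], [0.1, 1.3], [1.1, -0.0], [-1.0, -3.0], [0.4, -2.3], [1.4, -3.2], [0.1, -3.5], [-0.8, 2.0], [0.5, -0.1]]
case in station mm [-136.2    4.6] yaw -2.46
```

Joint fit: station at about (0.571, -0.019) with yaw 96.5°. The case sits at station x ≈ -136, y ≈ +5, turned about -2.5°, which needs refining from near. Next I'll go above it with the wrist camera.

Request:
move_arm --pt "20 -33 8 0 0 1.5 60" --pt "20 -33 8 0 0 1.5 45" --pt "20 -33 8 0 0 1.5 45" --pt "20 -35 8 0 0 1.5 45" --pt "20 -35 8 0 0 1.5 45" --pt "20 -35 8 0 0 1.5 45" --pt "15 -38 8 0 0 1.5 45" --pt "15 -38 8 0 0 1.5 45" --pt "15 -38 8 0 0 1.5 45" --pt "15 -38 8 0 0 1.5 45" --pt "10 -38 8 0 0 1.5 45" --pt "10 -38 8 0 0 1.5 45" --pt "10 -38 8 0 0 1.5 45" --pt "10 -38 8 0 0 1.5 45" --pt "10 -38 8 0 0 1.5 45" --pt "5 -38 8 0 0 1.5 45" --pt "5 -38 8 0 0 1.5 45" --pt "5 -38 8 0 0 1.5 45" --pt "5 -38 8 0 0 1.7 45" --pt "0 0 0 0 0 0 45"

```text
time_s: 2.2
tcp_pos: [0.505, -0.0764, 0.3794]
eef_rot: [179.9, -0.1, 6.4]
contact_force: [-0.5, 0.1, -0.6]
gripper_width: 0.0396
```

```bash
python3 - <<'E'
from plant import *
import cv2,numpy as np
s=get_state(); c=capture("wrist")
np.savez("w1.npz",p=s["tcp_pos"],r=s["eef_rot"],K=c["camera_matrix"],X=c["tool_from_camera"])
print(s["time_s"],s["tcp_pos"],s["eef_rot"],s["joints"],s["gripper_width"]);print(c["tool_from_camera"],c["camera_matrix"])
cv2.imwrite("pics/w1.png",cv2.resize(c["frame"],(800,600),interpolation=cv2.INTER_CUBIC)); np.save("w1f.npy",c["frame"])
E
```

```text
2.2 [ 0.50497002 -0.07638668  0.37942934] [ 1.79948603e+02 -5.31819565e-02  6.37427324e+00] [ 1.35025339e+01  1.07179521e+00 -4.25235227e+00  5.78534047e-02
 -8.46294623e+01  8.28663240e+01] 0.03957409412094135
[[-1.80027961e-04  9.69213260e-01  2.46222713e-01  6.67134228e-02]
 [ 9.99999968e-01  1.30806535e-04  2.16261641e-04  1.09790473e-03]
 [ 1.77396110e-04  2.46222744e-01 -9.69213253e-01 -1.57786504e-01]
 [ 0.00000000e+00  0.00000000e+00  0.00000000e+00  1.00000000e+00]] [[310.37462444   0.         281.26822298]
 [  0.         310.37462444 207.87650725]
 [  0.           0.           1.        ]]
```

View pics/w1.png

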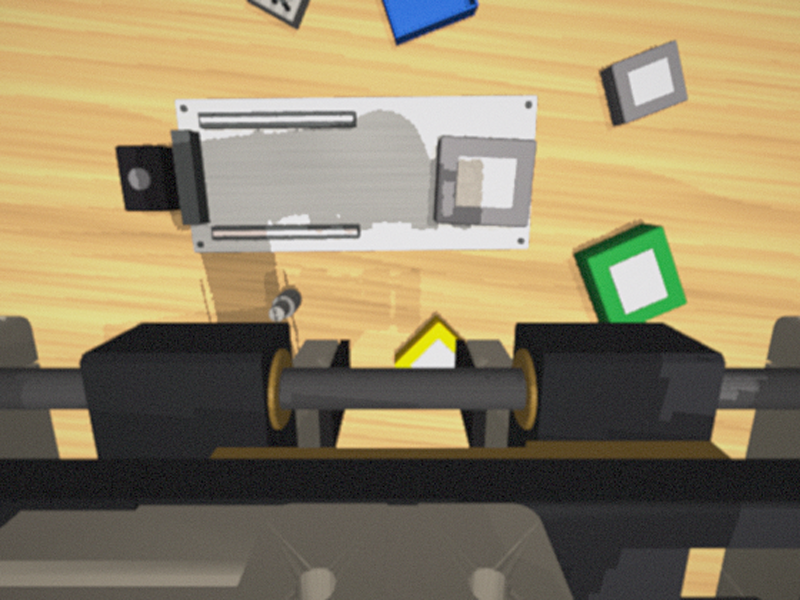

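The wrist view shows the whole bay: plate corners at about (178,100), (537,97), (529,249) and (193,252), and the case at about (437-535, 137-227). I'll enlarge it to measure.

```bash
python3 - <<'E'
import cv2,numpy as np
f=np.load("w1f.npy")[60:190,115:385]
cv2.imwrite("pics/w1c.png",cv2.resize(f,None,fx=2.96,fy=2.96,interpolation=cv2.INTER_CUBIC))
f=np.load("w1f.npy")[85:170,290:385]
cv2.imwrite("pics/w1d.png",cv2.resize(f,None,fx=7,fy=7,interpolation=cv2.INTER_CUBIC))
E
```

```text
(no output)
```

View pics/w1c.png

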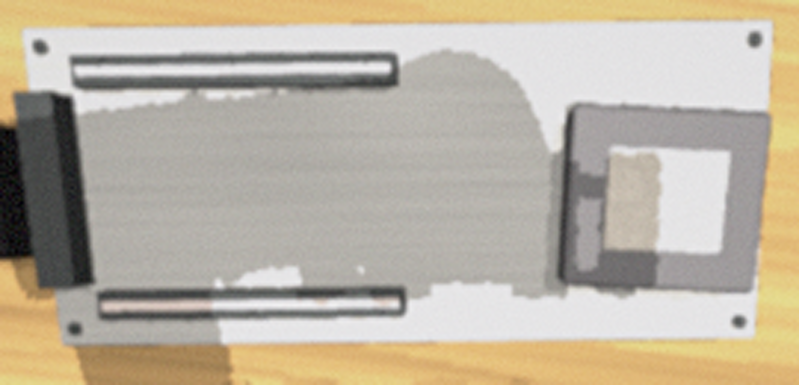

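View pics/w1d.png

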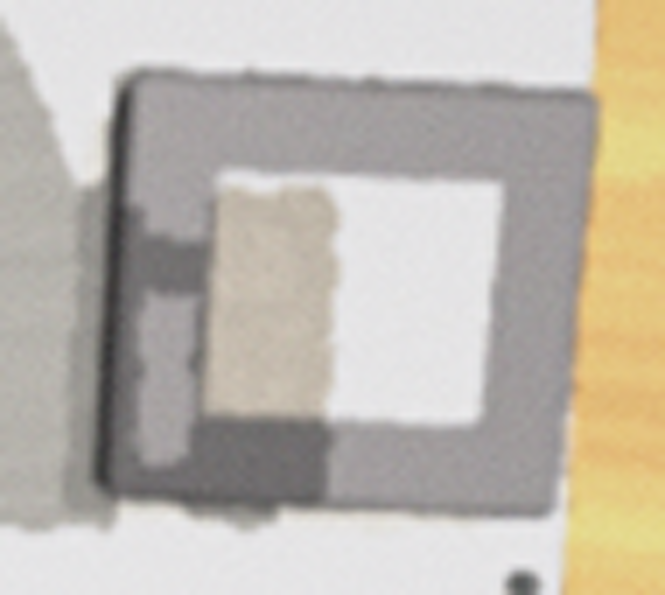

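```bash
cat >> h.py <<'E'
from scipy.spatial.transform import Rotation as Rn
def wcam(w):
    M=np.eye(4); M[:3,:3]=Rn.from_euler("xyz",w["r"],degrees=True).as_matrix(); M[:3,3]=w["p"]
    return w["K"],np.linalg.inv(M@w["X"])
def rel(c,s):
    a,b=np.cos(s[2]),np.sin(s[2]); return (np.array([[a,b],[-b,a]])@(c[:2]-s[:2])*1000).round(1),np.degrees(c[2]-s[2]).round(2)
E
python3 - <<'E'
from h import *
KW=wcam(np.load("w1.npz"))
C=lambda a:(np.array(a)+.5)/2.96-.5+[115,60]
D=lambda a:(np.array(a)+.5)/7-.5+[290,85]
st=[([(200,-85,12),(-200,-85,12),(-200,85,12),(200,85,12),(0,-69,26),(0,69,26),(0,53,26)],C([(22,28),(773,20),(756,338),(62,345),(397,55),(405,314),(405,290)]))+KW]
ca=[([(50,-45,57),(-50,-45,57),(-50,45,57),(50,45,57)],D([(130,75),(597,93),(555,515),(105,490)]))+KW]
s,r=fit(st,[.5,0,1.6]);print(s[:2],np.degrees(s[2]),r.round(1).tolist())
c,r=fit(ca,[.5,-.1,1.6]);print(c[:2],np.degrees(c[2]),r.round(1).tolist());print(rel(c,s))
print("corners in station:"); a=place([(50,-45,0),(-50,-45,0),(-50,45,0),(50,45,0)],c)
for q in a: print(rel(np.array([q[0],q[1],0]),s)[0])
E
```

```text
[ 0.57447481 -0.02021993] 96.9527051853107 [[-0.5, -0.1], [1.1, -0.2], [0.3, 0.5], [-0.4, 0.6], [-0.2, -1.1], [0.1, 1.4], [-0.2, -0.3]]
[ 0.58364781 -0.15610902] 94.11033179043443 [[-0.5, -1.1], [0.9, -0.8], [0.2, 0.8], [-0.5, 1.8]]
(array([-136. ,    7.3]), np.float64(-2.84))
corners in station:
[-88.3 -40.1]
[-188.2  -35.1]
[-183.7   54.8]
[-83.8  49.8]
```

Wrist fit: the case is at station (-136, +7), turned -2.8°, which agrees with the fixed cameras within about 3 mm. Plan: push its +y side with the two spread fingertips along the lane direction, which centres and squares it, then look again. First I'll descend beside it.

Request:
move_arm --pt "0 -30 -20 0 0 0.4 45" --pt "-1 -30 -35 0 0 0 45" --pt "-1 -29 -40 0 0 0 45" --pt "0 0 -45 0 0 0 45" --pt "0 0 -45 0 0 0 45" --pt "0 0 -45 0 0 0 45" --pt "0 0 -45 0 0 0 45" --pt "0 0 -40 0 0 0 45" --pt "0 0 -25 0 0 0 45" --pt "0 0 -13 0 0 0 45" --pt "0 0 0 0 0 0 45"

```text
time_s: 3.35
tcp_pos: [0.5009, -0.161, 0.0233]
eef_rot: [-180.0, 0.3, 7.0]
contact_force: [-0.8, 0.3, 0.4]
gripper_width: 0.0397
```

Request:
move_arm --pt "7 0 2 0 0 0 45" --pt "7 -1 0 0 0 0 45" --pt "6 1 0 0 0 -0.2 45" --pt "2 0.3 0 0 0 0 45" --pt "2 0.3 0 0 0 0 45" --pt "2 0.2 0 0 0 0 45" --pt "2 0.2 0 0 0 0 45" --pt "2 0.2 0 0 0 0 45" --pt "2 0.2 0 0 0 0 45"

```text
time_s: 4.25
tcp_pos: [0.5343, -0.1605, 0.0275]
eef_rot: [-180.0, 0.0, 6.7]
contact_force: [-3.6, -1.3, 3.7]
gripper_width: 0.0398
```

Contact is made, at about 4 N. I'll back off, lift to the viewing pose and look.

Request:
move_arm --pt "-10 -1 0 0 0 0 45" --pt "-15 -2 0 0 0 0 45" --pt "-5 0 30 0 0 0 45" --pt "0 0 45 0 0 0 45" --pt "0 0 45 0 0 0 45" --pt "0 10 45 0 0 0 45" --pt "0 25 40 0 0 0 45" --pt "0 25 30 0 0 0 45" --pt "0 20 15 0 0 0 45" --pt "0 5 0 0 0 0 45" --pt "0 0 0 0 0 0 45" --pt "0 0 0 0 0 0 45"

```text
time_s: 5.45
tcp_pos: [0.5041, -0.0787, 0.2764]
eef_rot: [-180.0, 0.1, 6.7]
contact_force: [-0.3, -0.8, 0.1]
gripper_width: 0.0396
```

```bash
cat > shot.py <<'E'
from plant import *
import cv2,numpy as np,sys
n,x0,x1,y0,y1,k=sys.argv[1],*map(float,sys.argv[2:7])
s=get_state(); c=capture("wrist")
np.savez(n+".npz",p=s["tcp_pos"],r=s["eef_rot"],K=c["camera_matrix"],X=c["tool_from_camera"],f=c["frame"])
print(s["time_s"],s["tcp_pos"],s["eef_rot"],s["contact_force"])
f=c["frame"][int(y0):int(y1),int(x0):int(x1)]
cv2.imwrite(f"pics/{n}.png",cv2.resize(f,None,fx=k,fy=k,interpolation=cv2.INTER_CUBIC))
E
python3 shot.py w2 100 420 40 240 2.5
```

```text
5.45 [ 0.50405463 -0.07872789  0.27637339] [-1.79992123e+02  8.37127498e-02  6.74924685e+00] [-0.27103855 -0.82317483  0.09768452]
```

View pics/w2.png

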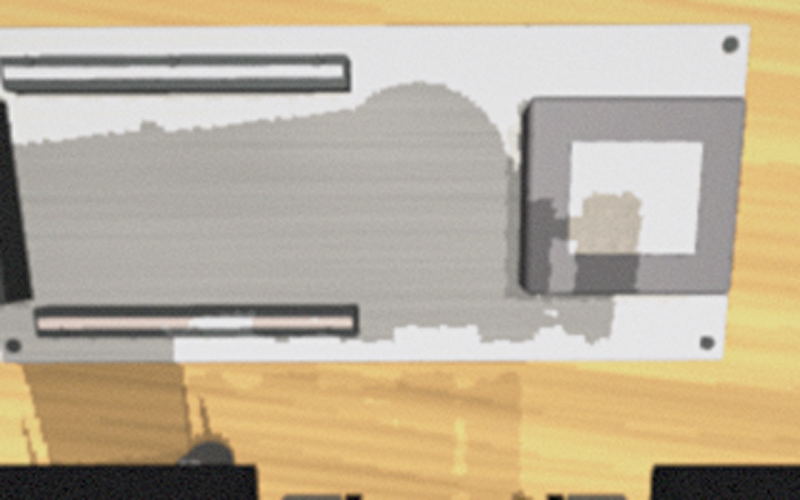

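The case now looks square to the plate. Lid corners at about (531,98), (745,97), (728,294) and (524,292); rail mouth ends at (350,55) and (357,335).

```bash
python3 - <<'E'
from h import *
KW=wcam(np.load("w2.npz"))
C=lambda a:(np.array(a)+.5)/2.5-.5+[100,40]
st=[([(-200,-85,12),(-200,85,12),(0,-69,26),(0,69,26),(0,53,26),(170,69,26),(170,53,26)],C([(749,26),(724,357),(350,56),(357,335),(357,307),(36,335),(36,309)]))+KW]
ca=[([(50,-45,57),(-50,-45,57),(-50,45,57),(50,45,57)],C([(529,98),(745,97),(728,294),(522,292)]))+KW]
s,r=fit(st,[.5,0,1.6]);print(s[:2],np.degrees(s[2]),r.round(1).tolist())
c,r=fit(ca,[.5,-.1,1.6]);print(c[:2],np.degrees(c[2]),r.round(1).tolist());print(rel(c,s))
for k in (0.98,): # lid slightly smaller?
    l=[(a*k,b*k,57) for a,b,_ in ca[0][0]]; q,r=fit([(l,)+ca[0][1:]],[.5,-.1,1.6]); print(rel(q,s),r.round(1).tolist())
E
```

```text
[ 0.57458023 -0.02005071] 96.86452814417684 [[1.9, -0.9], [0.3, 1.9], [-0.7, -0.9], [0.3, 1.0], [-0.1, -0.0], [0.0, 1.2], [-1.6, -0.5]]
[ 0.59092514 -0.15269844] 96.4981294334529 [[-1.0, -1.3], [0.9, -0.5], [0.3, 0.9], [-0.3, 1.3]]
(array([-133.7,   -0.4]), np.float64(-0.37))
(array([-133.7,   -0.6]), np.float64(-0.35)) [[-0.1, -0.6], [-0.1, 0.2], [-0.4, -0.1], [0.6, 0.4]]
```

The case is now at station y ≈ -0.5 mm, yaw ≈ -0.4°. Next I'll turn the tool 90° and come down behind the end face.

Request:
move_arm --pt "8 -13 0 0 0 -7.5 45" --pt "8 -13 0 0 0 -7.5 45" --pt "8 -13 0 0 0 -7.5 45" --pt "8 -13 0 0 0 -7.5 45" --pt "8 -13 0 0 0 -7.5 45" --pt "8 -13 0 0 0 -7.5 45" --pt "8 -13 0 0 0 -7.5 45" --pt "8 -13 0 0 0 -7.5 45" --pt "8 -13 0 0 0 -7.5 45" --pt "8 -13 0 0 0 -7.5 45" --pt "8 -13 0 0 0 -7.5 45" --pt "8 -13 0 0 0 -7.5 45" --pt "0 0 0 0 0 0 45" --pt "0 0 -40 0 0 0 45" --pt "0 0 -40 0 0 0 45" --pt "0 0 -40 0 0 0 45" --pt "0 0 0 0 0 0 45"

```text
time_s: 7.2
tcp_pos: [0.5962, -0.2338, 0.151]
eef_rot: [179.4, 0.2, -83.2]
contact_force: [-0.5, -0.1, -0.6]
gripper_width: 0.0393
```

Request:
move_arm --pt "2 0 -40 0 0 0 45" --pt "1 0 -40 0 0 0 45" --pt "0 0 -30 0 0 0 45" --pt "0 0 -15 0 0 0 45" --pt "0 0 -4 0 0 0 45" --pt "0 0 0 0 0 0 45" --pt "0 0 0 0 0 0 45"

```text
time_s: 7.9
tcp_pos: [0.605, -0.2348, 0.0306]
eef_rot: [-179.8, -0.1, -83.2]
contact_force: [0.4, -0.4, -0.6]
gripper_width: 0.0393
```

Request:
move_arm --pt "-3 0 -2 0 0 0 45" --pt "0 0 0 0 0 0 45" --pt "0 0 0 0 0 0 45" --pt "0 0 0 0 0 0 45"

```text
time_s: 8.3
tcp_pos: [0.6008, -0.2345, 0.0269]
eef_rot: [-180.0, -0.0, -83.3]
contact_force: [0.4, -0.2, -0.0]
gripper_width: 0.0397
```

Request:
move_arm --pt "-0.7 6 0 0 0 0.1 45" --pt "-0.7 6 0 0 0 0.1 45" --pt "-0.5 4 0 0 0 0 45" --pt "-0.5 4 0 0 0 0 45" --pt "-0.5 4 0 0 0 0 45" --pt "-0.7 6 0 0 0 0 45" --pt "-0.7 6 0 0 0 0 45" --pt "-0.7 6 0 0 0 0 45" --pt "-0.7 6 0 0 0 0 45" --pt "-0.8 6 0 0 0 0 45" --pt "-0.8 6 0 0 0 0 45" --pt "-0.8 6 0 0 0 0 45" --pt "-0.7 6 0 0 0 0 45" --pt "-0.7 6 0 0 0 0 45" --pt "-0.5 4 0 0 0 0 45" --pt "-0.3 2 0 0 0 0 45" --pt "0 0 0 0 0 0 45"

```text
time_s: 10.0
tcp_pos: [0.5903, -0.15, 0.0265]
eef_rot: [180.0, 0.0, -83.0]
contact_force: [-0.3, 1.4, -0.1]
gripper_width: 0.0393
```

```bash
python3 shot.py w3 0 560 0 420 1.42
```

```text
10.0 [ 0.59026928 -0.15003045  0.0265327 ] [ 1.79995416e+02  1.48535456e-02 -8.30455899e+01] [-0.30546045  1.40792637 -0.14795413]
```

View pics/w3.png

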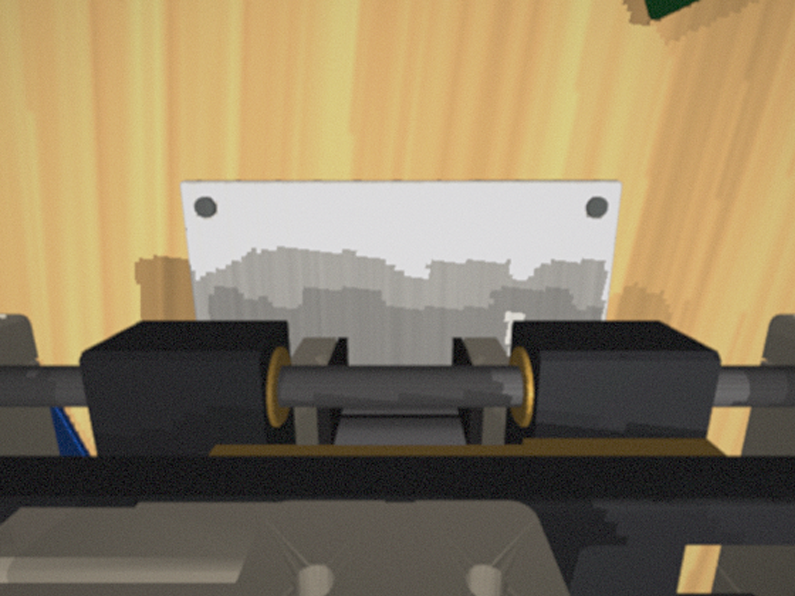

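The plate's back edge is centred and parallel in the tool view (182 to 620 at row 182), so the tool is aligned with the lane. The case can't be seen from here, so I'll back off, rise and go forward to look back at the case and the mouth before it enters.

Request:
move_arm --pt "0.6 -5 0 0 0 0 45" --pt "1.2 -10 0 0 0 0 45" --pt "0 0 30 0 0 0 45" --pt "0 0 45 0 0 0 45" --pt "0 0 45 0 0 0 45" --pt "-2 15 45 0 0 0 45" --pt "-4 35 45 0 0 0 45" --pt "-5 40 20 0 0 0 45" --pt "-5 40 0 0 0 0 45" --pt "-5 40 0 0 0 0 45" --pt "-2 20 0 0 0 0 45" --pt "0 0 0 0 0 0 45" --pt "0 0 0 0 0 0 45"

```text
time_s: 11.35
tcp_pos: [0.5697, 0.0198, 0.251]
eef_rot: [180.0, -0.0, -83.0]
contact_force: [0.4, 0.2, -0.2]
gripper_width: 0.0392
```

```bash
python3 shot.py w4 120 440 20 240 2.5
```

```text
11.35 [0.56974492 0.01981238 0.25098978] [ 1.79997357e+02 -3.87768903e-03 -8.30221368e+01] [ 0.43945634  0.15554486 -0.21903999]
```

View pics/w4.png

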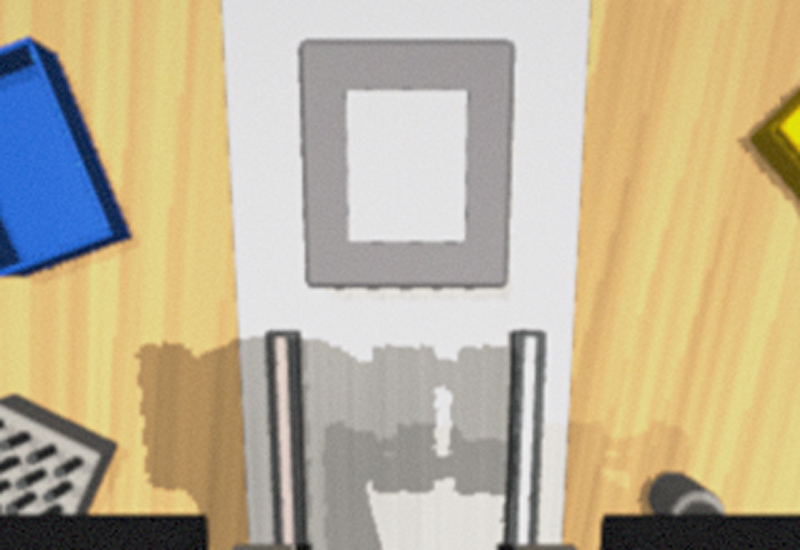

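Looking back: lid 305–508 at its front and 299–514 at its back (centres 406.5 and 406.5), rails' inner faces 299–511 (centre 405), plate centre about 405.5. So the case is centred within about 0.5 mm and parallel. Now I'll return behind it and push in.

Request:
move_arm --pt "2 -20 0 0 0 0 45" --pt "5 -40 0 0 0 0 45" --pt "5 -40 0 0 0 0 45" --pt "5 -40 0 0 0 0 45" --pt "4 -35 0 0 0 0 45" --pt "2 -15 0 0 0 0 45" --pt "0 0 -10 0 0 0 45" --pt "0 0 -40 0 0 0 45" --pt "0 0 -45 0 0 0 45" --pt "0 0 -45 0 0 0 45" --pt "0 0 -40 0 0 0 45" --pt "0 0 -30 0 0 0 45" --pt "0 0 -15 0 0 0 45" --pt "0 0 -5 0 0 0 45" --pt "0 0 0 0 0 0 45" --pt "0 0 0 0 0 0 45" --pt "0 0 0 0 0 0 45"

```text
time_s: 13.1
tcp_pos: [0.5935, -0.1698, 0.0223]
eef_rot: [-179.9, -0.0, -83.1]
contact_force: [-0.3, -0.4, -0.1]
gripper_width: 0.0393
```

Request:
move_arm --pt "-0.8 6 2 0 0 0 45" --pt "-0.8 6 2 0 0 0 45" --pt "-0.5 4 0 0 0 0 45" --pt "-0.5 4 0 0 0 0 45" --pt "-0.7 6 0 0 0 0 45" --pt "-0.7 6 0 0 0 0 45" --pt "-0.7 6 0 0 0 0 45" --pt "-0.7 6 0 0 0 0 45" --pt "-0.7 6 0 0 0 0 45" --pt "-0.8 6 0 0 0 0 45" --pt "-0.7 6 0 0 0 0 45" --pt "-0.7 6 0 0 0 0 45" --pt "-0.7 6 0 0 0 0 45" --pt "-0.7 6 0 0 0 0 45" --pt "-0.8 6 0 0 0 0 45" --pt "-0.7 6 0 0 0 0 45" --pt "-0.7 6 0 0 0 0 45" --pt "-0.7 6 0 0 0 0 45" --pt "-0.7 6 0 0 0 0 45" --pt "-0.7 6 0 0 0 0 45"

```text
time_s: 15.1
tcp_pos: [0.5785, -0.0534, 0.0249]
eef_rot: [180.0, -0.0, -83.1]
contact_force: [0.9, -4.0, 3.0]
gripper_width: 0.0394
```

Request:
move_arm --pt "-0.7 6 0 0 0 0 45" --pt "-0.7 6 0 0 0 0 45" --pt "-0.7 6 0 0 0 0 45" --pt "-0.8 6 0 0 0 0 45" --pt "-0.7 6 0 0 0 0 45" --pt "-0.7 6 0 0 0 0 45" --pt "-0.7 6 0 0 0 0 45" --pt "-0.8 6 0 0 0 0 45" --pt "-0.7 6 0 0 0 0 45" --pt "-0.7 6 0 0 0 0 45" --pt "-0.7 6 0 0 0 0 45" --pt "-0.7 6 0 0 0 0 45" --pt "-0.7 6 0 0 0 0 45" --pt "-0.4 3 0 0 0 0 45" --pt "-0.4 3 0 0 0 0 45"

```text
time_s: 16.6
tcp_pos: [0.5685, 0.0305, 0.0249]
eef_rot: [180.0, 0.0, -83.1]
contact_force: [1.0, -3.0, 2.0]
gripper_width: 0.0396
```

Request:
move_arm --pt "-0.2 2 0 0 0 0 45" --pt "-0.2 2 0 0 0 0 45" --pt "-0.2 1.5 0 0 0 0 45" --pt "-0.1 1 0 0 0 0 45" --pt "-0.1 1 0 0 0 0 45"

```text
time_s: 17.1
tcp_pos: [0.5677, 0.0376, 0.0249]
eef_rot: [180.0, -0.0, -83.1]
contact_force: [0.5, -3.1, 1.8]
gripper_width: 0.0395
```

Request:
move_arm --pt "-0.1 1 0 0 0 0 45" --pt "-0.1 1 0 0 0 0 45"

```text
time_s: 17.3
tcp_pos: [0.5675, 0.0396, 0.0249]
eef_rot: [180.0, -0.0, -83.1]
contact_force: [0.8, -4.0, 1.6]
gripper_width: 0.0393
```

Request:
move_arm --pt "-0.1 1 0 0 0 0 45" --pt "-0.1 1 0 0 0 0 45"

```text
time_s: 17.5
tcp_pos: [0.5673, 0.0417, 0.0249]
eef_rot: [180.0, 0.0, -83.1]
contact_force: [1.2, -3.2, 1.4]
gripper_width: 0.0393
```

Request:
move_arm --pt "-0.1 1 0 0 0 0 45"

```text
time_s: 17.6
tcp_pos: [0.5672, 0.0427, 0.0249]
eef_rot: [180.0, -0.0, -83.1]
contact_force: [0.0, -3.3, 1.5]
gripper_width: 0.0393
```

Request:
move_arm --pt "-0.1 1 0 0 0 0 45"

```text
time_s: 17.7
tcp_pos: [0.5671, 0.0437, 0.0249]
eef_rot: [180.0, 0.0, -83.1]
contact_force: [0.2, -3.0, 1.4]
gripper_width: 0.0395
```

Request:
move_arm --pt "-0.1 1 0 0 0 0 45"

```text
time_s: 17.8
tcp_pos: [0.567, 0.0447, 0.0249]
eef_rot: [180.0, 0.0, -83.1]
contact_force: [-0.3, -3.9, 0.5]
gripper_width: 0.0396
```

Request:
move_arm --pt "-0.1 1 0 0 0 0 45"

```text
time_s: 17.9
tcp_pos: [0.5669, 0.0453, 0.0249]
eef_rot: [180.0, -0.0, -83.0]
contact_force: [2.3, -11.2, 0.5]
gripper_width: 0.0396
```

Request:
move_arm --pt "-0.1 1 0 0 0 0 45"

```text
time_s: 18.0
tcp_pos: [0.567, 0.0453, 0.025]
eef_rot: [180.0, -0.1, -83.0]
contact_force: [5.0, -17.1, 0.2]
gripper_width: 0.0396
```

Request:
move_arm --pt "-0.1 1 0 0 0 0 45"

```text
time_s: 18.1
tcp_pos: [0.5669, 0.0453, 0.025]
eef_rot: [180.0, -0.2, -83.0]
contact_force: [6.5, -23.2, 1.2]
gripper_width: 0.0398
```

The force rose to 24 N and motion stopped at TCP station x ≈ 65, as expected for a case home on the stop. I'll draw straight back, rise and look.

Request:
move_arm --pt "0.3 -3 0 0 0 0 45" --pt "0.6 -5 0 0 0 0 45" --pt "1.2 -10 0 0 0 0 45" --pt "1.2 -10 0 0 0 0 45" --pt "1.2 -10 0 0 0 0 45" --pt "0 0 0 0 0 0 45" --pt "0 0 30 0 0 0 45" --pt "0 0 45 0 0 0 45" --pt "0 0 45 0 0 0 45" --pt "0 0 45 0 0 0 45" --pt "-5 40 45 0 0 0 45" --pt "-5 40 10 0 0 0 45" --pt "-5 40 0 0 0 0 45" --pt "-5 40 0 0 0 0 45" --pt "-5 40 0 0 0 0 45" --pt "-3 20 0 0 0 0 45" --pt "0 0 0 0 0 0 45" --pt "0 0 0 0 0 0 45" --pt "0 0 0 0 0 0 45"

```text
time_s: 20.0
tcp_pos: [0.5441, 0.2221, 0.2372]
eef_rot: [180.0, -0.0, -83.1]
contact_force: [-0.1, 0.0, -0.1]
gripper_width: 0.0395
```

```bash
python3 shot.py w5 120 440 20 240 2.5
```

```text
20.0 [0.54409739 0.22205487 0.23715303] [ 1.79991298e+02 -6.60412780e-03 -8.30894837e+01] [-0.11296534  0.04736305 -0.09871945]
```

View pics/w5.png

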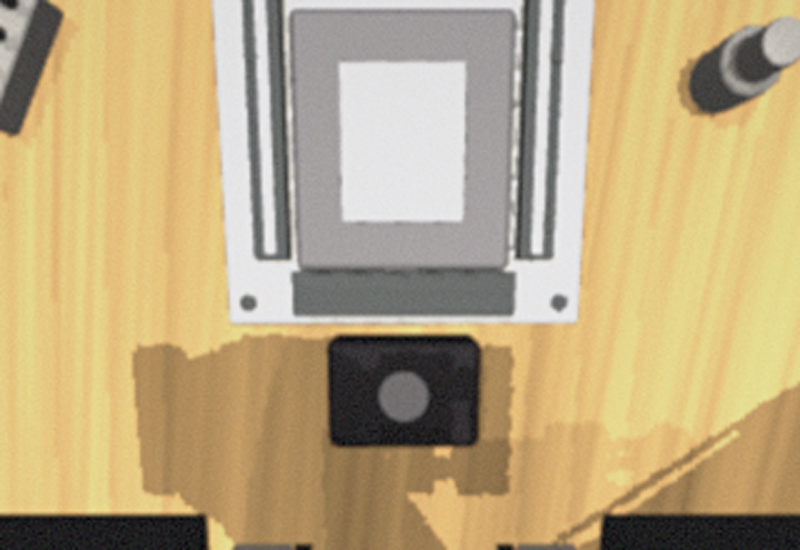

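The case lies against the stop: its front edge is at row 268 and parallel to the stop block (rows 271–315). It is centred, lid centre 403.5 against stop centre 404, with white plate showing on both sides. I'll do a numeric check and then hand in.

```bash
python3 - <<'E'
from h import *
from plant import *
KW=wcam(np.load("w5.npz"))
C=lambda a:(np.array(a)+.5)/2.5-.5+[120,20]
s,r=fit([([(200,-85,12),(200,85,12),(195,-50,40),(195,50,40)],C([(231,322),(578,322),(294,316),(514,316)]))+KW],[.57,0,1.7])
c,q=fit([([(50,-45,57),(50,45,57),(-50,-45,57),(-50,45,57)],C([(299,268),(508,268),(290,10),(517,10)]))+KW],[.57,0.1,1.7])
print(rel(c,s),np.abs(r).max(),np.abs(q).max())
close_job(); print(get_state()["time_s"])
E
```

```text
(array([126.2,  -0.3]), np.float64(-0.01)) 0.7022994406848682 1.6567266674821042
the job is handed in; nothing more can be done
the job is handed in; nothing more can be done
```

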